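# Gauge the bush of a door boring jig with a go / no-go plug gauge

### The job

Check the bush of the boring jig with the plug gauge: push the longer, thinner go plug into the bore until it is fully home, with the gauge's bar down on the steel plate, and take it out again; then set the shorter, thicker no-go plug into the recess at the mouth of the same bore and press it straight down with 5 to 10 N for a second to confirm that it goes no deeper. Finally hang the gauge back over the saddle of its rest, as it was, and let go. Be gentle: never press the gauge on the jig with more than 20 N, keep it upright, and leave the other things on the bench alone.

Things in the scene. Friction and masses are not known exactly. Their poses are not given: they have to be found in the camera images.
- gauge: double plug gauge, 0.18 kg: upright dark wooden bar 104 mm long (own x), 18 mm wide (own y), two bare steel plugs under its ends pointing down (own -z). Origin: middle of the bar's underside. Seen from above, the bar is 40 mm high over the go end (x -52 to 22 mm) and stepped down to 31 mm over the no-go end (x 22 to 52 mm). Grip it across its width anywhere, also right above a plug
- go_tip (a point): centre of the go plug's tip, at (-38, 0, -26) mm in the gauge; the plug is 20 mm in diameter, 26 mm long, with a 1 mm chamfer
- nogo_tip (a point): centre of the no-go plug's tip, at (38, 0, -16) mm in the gauge; the plug is 24 mm in diameter, 16 mm long, with a 1 mm chamfer. With it in the recess of the bush plate the bar stays 10 mm above the plate
- jig: boring jig fixed to the bench: light wooden door stile 90 mm (own x) by 260 mm (own y), 40 mm high, low steel clamps at both ends (over 93 mm from the middle along y, up to 66 mm high). Origin: centre of its underside, on the bench. On its middle a round steel bush plate, 62 mm in diameter, 24 mm thick, clamped down hard; the bush is the recessed bore in the plate's centre
- bore_mark (a point): nominal bore axis (where the scribed lines on the stile would cross) at the plate's top face, 64 mm over the bench. Plate and bore were set by hand: the real axis is 3 to 5.5 mm off this point, in any direction, unmeasured: find it by feel or sight
- bore_floor (a point): nominal bore axis at the recess floor, 6 mm below the plate's top. The recess is 30 mm in diameter; from its floor the bore, 21.2 mm in diameter and on the same axis, goes through the plate; free depth below the plate's top 40 mm. With the go plug home the bar's underside lies on the plate and the other plug hangs 8 mm clear above the wood, at any yaw
- rest: gauge rest fixed to the bench: wooden board 170 (own x) x 200 (own y) x 12 mm with a saddle block in its middle, 36 mm (own x) x 44 mm (own y), flat top 48 mm over the bench. Origin: centre of the board's underside. At the start the gauge's bar lies over the saddle along own x, a plug hanging on either side (54 mm free between the plugs)
- spare_bush: loose steel ring, 30 mm across, 20 high, lying on the rest board; a bystander, not to be disturbed
- dowel: short loose wooden dowel, 12 mm thick, 45 long, lying on the rest board; a bystander, not to be disturbed
- sanding_block: loose cork block 70 x 110 x 32 mm on the bench; a bystander, not to be disturbed
- screw_tub: white plastic tub, 84 mm across, 55 high, on the bench; a bystander, not to be disturbed
- driver: screwdriver lying on the bench; a bystander, not to be disturbed
- glue: yellow glue bottle, 60 mm across, 160 high; a bystander, not to be disturbed
- offcut: loose wooden offcut 50 x 160 x 22 mm; a bystander, not to be disturbed
- drill: cordless drill standing on its battery, about 200 mm high; a bystander, not to be disturbed
Things that resemble listed ones, but are neither listed nor needed, are in the scene too. Leave any green or orange look-alike of the gauge alone.

How it is judged:
By the outcome, as a careful person would: the job done as asked, in the order asked, and still so for the second after the job is handed in, with the robot touching nothing.
It also fails if it takes over 72 s, if anything falls off the work surface, if the arm or the gripper's body presses on something with over 40 N, if the wrist force passes 120 N, or if a joint passes its speed limit or range.

### The arm

A 7-joint arm with a two-finger parallel gripper is mounted at the origin on the work surface. World frame = base frame: x ahead of the robot, y to its left, z up, the work surface at z = 0. Lengths are in m, angles in rad, forces in N, time in s.
With the tool pointing down it reaches from about 0.4 to 0.85 m from the base axis. Payload 10.4 kg.
Tool frame: the origin (TCP) lies midway between the tips of the shut fingers; the grasp point (between the pads) lies manip.grip_depth behind it (manip.grip_depth is the distance from the TCP to the grasp point, in m); z points along the fingers, x is the direction in which the jaws open and shut, and the axes are right-handed (so a half turn about z gives the same grasp; the last joint's range is limited). The gripper opens to 85 mm and grips with 20 to 120 N. Pads are 22 mm wide; open, the fingers measure 114 mm over their backs; the gripper's body (76 mm by 85 mm) begins 54 mm behind the grasp point. The pads swing forward as they close: fully open they stand 13 mm farther back than shut.
Start: joints at [-1.148, 0.332, -0.065, 1.46, 0.022, 1.35, -0.088], TCP at [0.269, 0.564, 0.231] pointing down, gripper open.
Joint ranges: [-2.6, 2.6], [-0.5, 2.12], [-1.47, 1.34], [0.16, 2.42], [-1.27, 4.41], [0.06, 2.06], [-2.6, 2.6]. Speed limits (rad/s): [2.22, 2.22, 2.79, 2.79, 3.14, 3.14, 3.14].

### API

Orientations are given as a unit quaternion [x, y, z, w].
In Python, from workcell import manip gives the robot as it stands. The module is installed in compiled form; this text tells all that it offers.
- The arm moves only by the tool send_rows, never from a script. Its argument "steps" is a list of rows, each a list of 2 entries, a list of its own where there are three numbers: the shift along the tool's x, y, z in m, then the turn about the tool's z in rad. In form: [[[x, y, z], spin], ...]. A call has exactly 8 rows; each row is the pose to reach, as a shift and turn from the pose commanded when the call began, along the tool's axes at that moment; what a row does not reach only later rows make up. A row lasts 1/8 s, in which the tool goes at most 62.5 mm and 10.7 degrees, less where a joint would pass 70% of its speed; a pose out of reach is approached as far as the arm can. A call with a gripper value outside its range is refused whole. "hand" is the opening, from 0 (shut) to 1 (fully open), set as the call begins (left out, the last holds). The fingers move at their own pace and stop on an object; "force" is the grip in N (left out, the last holds). Time passes only in rows, so rows that repeat a pose let the fingers close, or fill a call up. It gives the time, the measured TCP pose, the force and the opening at its end, in the units of the state.
- manip.get_obs(): the state, without advancing time (a new reading comes with each control period).
- manip.camera(name): name is "side" or "top" or "wrist"; returns (picture, depth): 480x640x3 uint8, red, green, blue; 480x640 float32, m along the optical axis (not along the pixel's ray), 0 where there is no reading.
- manip.camera_info(name): a dict with "intrinsics" (3x3 intrinsics, pixels), "dist_coeffs" ([k1, k2, p1, p2, k3] as OpenCV has them; the pictures are not rectified), "pose" (4x4, takes a point from camera to world coordinates); the wrist camera has in their place "T_tool_cam" (4x4, takes a point from camera to tool coordinates, whose origin is the TCP and whose axes are the tool frame's). Camera axes: x right, y up, looking along -z (the intrinsics and any distortion apply to the point x, -y, -z); pixel columns grow to the right and rows downward; lengths in m; the calibration is good to about 2 mm. A picture is of the moment at which its call begins: read the wrist's pose just before it. camera_info takes no time and is no camera call.
- manip.hand_in(): hands the job in, once; it reports no verdict.
The state is a dict: "clock": time; "joint_pos": joint angles; "joint_velocities": joint speeds; "tau": joint torques, N m; "position": TCP position; "ee_rot": TCP orientation; "ft_force": force on the tool from outside, world axes, zero at the start; "torque": the same for the moment, N m; "grip_width": opening from 0.0 (shut) to 1.0 (fully open).
Only numpy, scipy, OpenCV 4.12 (cv2) and the standard library are available. Lean on these libraries where they do the work, as an engineer would, in place of code of your own. Each camera call takes 0.05 s, during which the arm holds its last target.

## Working session

There is one attempt and no reset: what is moved stays moved. The work goes in short steps, Python scripts to look and compute and a tool call to move; the robot and the scene stay as the last step left them, time stands still between calls to the robot, and variables do not carry over. Pictures are saved under pics/ and viewed, and the job is handed in when it is done.

Besides the shell and the picture viewer there is one more tool, called after "Emit:" as name(argument=value, ...) on one line, values as JSON. send_rows: Moves the arm, as the interface text tells. Its arguments: {"type":"object","properties":{"steps":{"type":"array"},"hand":{"type":"number"},"force":{"type":"number"}},"required":["steps"]}

```bash
mkdir -p pics; python3 - <<'E'
from workcell import manip
import cv2,numpy as np
o=manip.get_obs();print({k:np.round(v,4) for k,v in o.items()},manip.grip_depth)
for n in ["top","side","wrist"]:
    p,d=manip.camera(n); cv2.imwrite(f"pics/{n}0.png",p[:,:,::-1]); np.save(f"{n}0.npy",d); np.save(f"{n}0rgb.npy",p)
    print(n,{k:np.round(v,4).tolist() for k,v in manip.camera_info(n).items()})
E
```

```text
{'clock': np.float64(0.0), 'joint_pos': array([-1.1476,  0.3329, -0.0647,  1.4609,  0.0216,  1.3499, -0.0885]), 'joint_velocities': array([ 0.0008, -0.0015, -0.0008,  0.0004,  0.0006, -0.0003, -0.0019]), 'tau': array([-0.00000e+00, -6.25465e+01,  4.89000e-02, -3.91601e+01,
        1.62000e-02,  9.90000e-03,  0.00000e+00]), 'position': array([0.2693, 0.5636, 0.2305]), 'ee_rot': array([ 8.459e-01,  5.333e-01, -6.000e-04,  4.000e-04]), 'ft_force': array([-1.0452, -0.1585,  0.478 ]), 'torque': array([-0.0269,  0.0187,  0.0105]), 'grip_width': np.float64(0.9996)} 0.0187
top {'intrinsics': [[536.6882, 0.0, 334.1196], [0.0, 536.6882, 239.3391], [0.0, 0.0, 1.0]], 'dist_coeffs': [-0.1325, 0.0, 0.0, 0.0, 0.0], 'pose': [[0.0182, 0.9965, -0.0819, 0.4497], [-0.9997, 0.0169, -0.0168, 0.0463], [-0.0153, 0.0822, 0.9965, 1.635], [0.0, 0.0, 0.0, 1.0]]}
side {'intrinsics': [[544.0659, 0.0, 321.4971], [0.0, 544.0659, 236.526], [0.0, 0.0, 1.0]], 'dist_coeffs': [-0.0711, 0.0, 0.0, 0.0, 0.0], 'pose': [[-0.9722, 0.1657, -0.1657, 0.2934], [-0.2341, -0.7187, 0.6547, 1.1096], [-0.0106, 0.6753, 0.7375, 1.2496], [0.0, 0.0, 0.0, 1.0]]}
wrist {'intrinsics': [[376.9681, 0.0, 318.0758], [0.0, 376.9681, 234.4679], [0.0, 0.0, 1.0]], 'dist_coeffs': [-0.0383, 0.0, 0.0, 0.0, 0.0], 'T_tool_cam': [[1.0, -0.0003, 0.0007, 0.0008], [-0.0001, -0.9484, -0.3171, -0.0808], [0.0007, 0.3171, -0.9484, -0.1429], [0.0, 0.0, 0.0, 1.0]]}
```

View pics/top0.png

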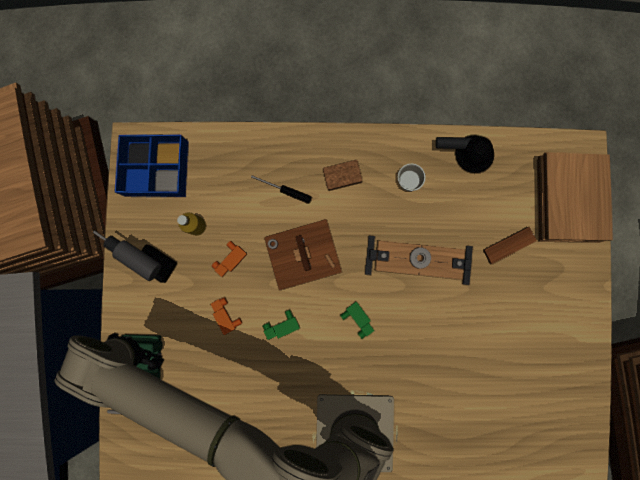

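View pics/side0.png

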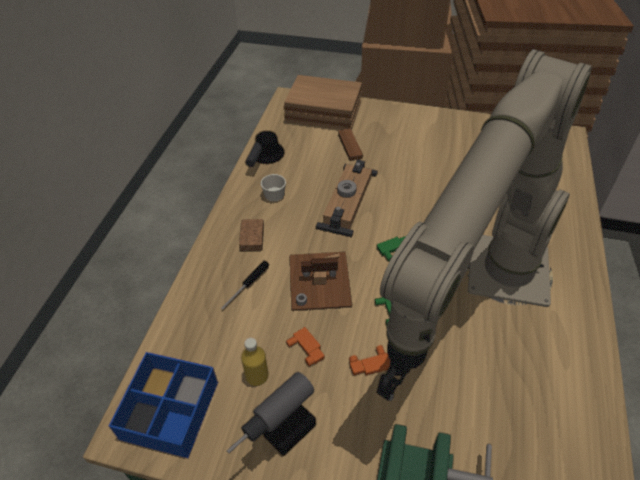

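View pics/wrist0.png

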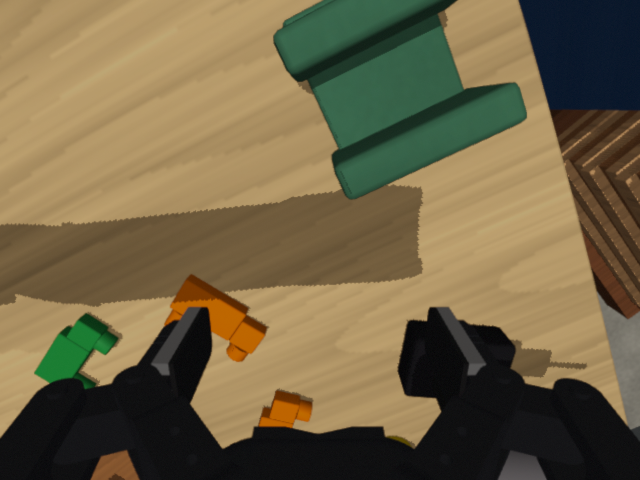

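The candidates in the top view are the dark bar on the rest board (302,252), orange look-alikes at (229,258) and (226,315), and green ones at (282,324) and (357,319). By the description I choose the dark wooden one over the saddle, and I'll check it in a close crop.

```bash
cat > h.py <<'E'
from workcell import manip
import cv2,numpy as np
from scipy.spatial.transform import Rotation as R
def pose(n,obs=None):
    i=manip.camera_info(n)
    if n!="wrist": return i,np.array(i["pose"])
    o=obs or manip.get_obs(); T=np.eye(4);T[:3,:3]=R.from_quat(o["ee_rot"]).as_matrix();T[:3,3]=o["position"]
    return i,T@np.array(i["T_tool_cam"])
def rays(n,uv,P=None):
    i,T=pose(n); T=T if P is None else P
    q=cv2.undistortPoints(np.array(uv,float).reshape(-1,1,2),np.array(i["intrinsics"]),np.array(i["dist_coeffs"])).reshape(-1,2)
    d=np.c_[q[:,0],-q[:,1],-np.ones(len(q))]@T[:3,:3].T
    return T[:3,3],d
def onz(n,uv,z,P=None):
    c,d=rays(n,uv,P); return c+d*((z-c[2])/d[:,2])[:,None]
def ondepth(n,uv,depth,P=None):
    c,d=rays(n,uv,P); return c+d*np.asarray(depth)[:,None]
def proj(n,X,P=None):
    i,T=pose(n); T=T if P is None else P
    c=(np.atleast_2d(X)-T[:3,3])@T[:3,:3]; c=c*[1,-1,-1]
    return cv2.projectPoints(c,np.zeros(3),np.zeros(3),np.array(i["intrinsics"]),np.array(i["dist_coeffs"]))[0].reshape(-1,2)
E
python3 - <<'E'
import numpy as np,cv2
p=np.load("top0rgb.npy")
a=cv2.resize(p[210:300,255:350],None,fx=6,fy=6,interpolation=cv2.INTER_CUBIC);cv2.imwrite("pics/c1.png",a[:,:,::-1])
a=cv2.resize(p[220:300,350:490],None,fx=5,fy=5,interpolation=cv2.INTER_CUBIC);cv2.imwrite("pics/c2.png",a[:,:,::-1])
from h import *
d=np.load("top0.npy")
for uv in [(302,252),(420,258),(303,243),(303,265),(285,265),(390,260)]:
    print(uv,ondepth("top",[uv],[d[uv[1],uv[0]]]).round(4))
E
```

```text
(302, 252) [[0.5386 0.1645 0.0881]]
(420, 258) [[ 0.5304 -0.1864  0.0202]]
(303, 243) [[0.5658 0.1633 0.0737]]
(303, 265) [[0.5013 0.1612 0.082 ]]
(285, 265) [[0.5026 0.2211 0.0111]]
(390, 260) [[ 0.5221 -0.0943  0.0386]]
```

View pics/c1.png

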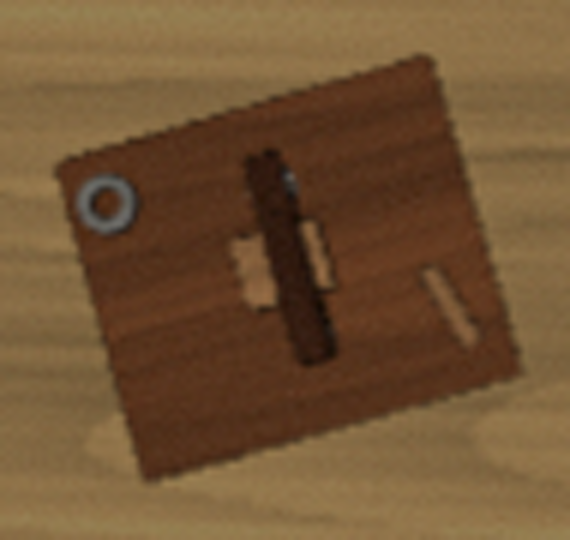

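View pics/c2.png

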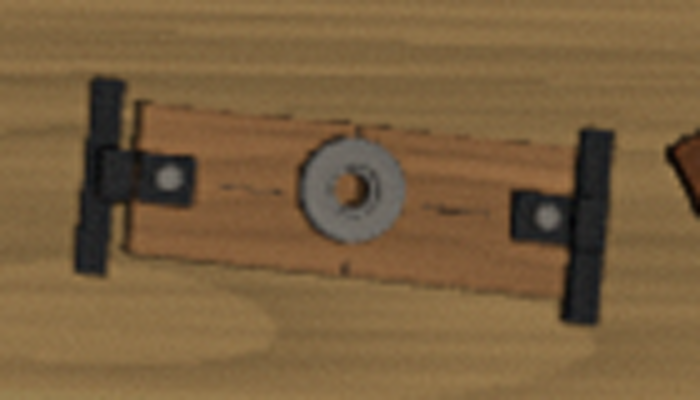

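The crop shows a dark bar over the pale saddle with a steel plug glint at its far end, so this is the gauge. The bush plate in the top view is at (420,258).

```bash
python3 - <<'E'
from h import *
d=np.load("top0.npy")
def pts(u0,u1,v0,v1):
    uu,vv=np.meshgrid(np.arange(u0,u1),np.arange(v0,v1)); uv=np.c_[uu.ravel(),vv.ravel()]
    return uv,ondepth("top",uv,d[uv[:,1],uv[:,0]])
uv,X=pts(265,342,218,292)
m=(X[:,2]>.066)
Y=X[m];r=cv2.minAreaRect(Y[:,:2].astype(np.float32));print("bar",len(Y),r)
box=cv2.boxPoints(r);
c=np.array(r[0]);  ax=np.linalg.svd(Y[:,:2]-Y[:,:2].mean(0))[2][0];ax*=np.sign(ax[0]); print("axis",ax,np.degrees(np.arctan2(ax[1],ax[0])),Y.mean(0))
s=(Y[:,:2]-c)@ax
for a in np.arange(-.055,.056,.01):
    k=abs(s-a)<.005; print(round(a,3),k.sum(),np.median(Y[k,2]).round(4) if k.any() else 0)
# rest board, saddle
m=(X[:,2]>.04)&(X[:,2]<.055);print("saddle",X[m].mean(0),cv2.minAreaRect(X[m][:,:2].astype(np.float32)))
m=(X[:,2]>.008)&(X[:,2]<.016);print("board",cv2.minAreaRect(X[m][:,:2].astype(np.float32)))
uv,X=pts(372,466,230,290)
m=(X[:,2]>.034)&(X[:,2]<.046);print("stile",cv2.minAreaRect(X[m][:,:2].astype(np.float32)))
m=(X[:,2]>.058)&(X[:,2]<.070)&(abs(X[:,1]+.187)<.05);print("plate",m.sum(),np.median(X[m,2]),cv2.minEnclosingCircle(X[m][:,:2].astype(np.float32)))
print(manip.get_obs()["ee_rot"],R.from_quat(manip.get_obs()["ee_rot"]).as_matrix().round(3))
E
```

```text
bar 254 ((0.5020700693130493, 0.1309807151556015), (0.1912950575351715, 0.05550863593816757), 42.09119415283203)
axis [0.7265821  0.68707966] 43.39938056865302 [0.52829454 0.15098721 0.236258  ]
-0.055 0 0
-0.045 0 0
-0.035 0 0
-0.025 0 0
-0.015 0 0
-0.005 3 0.0855
0.005 20 0.0882
0.015 23 0.0864
0.025 26 0.0862
0.035 26 0.0855
0.045 27 0.0865
0.055 23 0.0877
saddle [0.53629021 0.16993096 0.0462954 ] ((0.5306931138038635, 0.16657206416130066), (0.09298668801784515, 0.04418456181883812), 18.167924880981445)
board ((0.5332375764846802, 0.16751325130462646), (0.2217603623867035, 0.22530458867549896), 5.02553653717041)
stile ((0.5248398184776306, -0.17992334067821503), (0.27973124384880066, 0.09073063731193542), 84.96324157714844)
plate 246 0.06247293977630741 ((0.5291313529014587, -0.18015289306640625), 0.030868910253047943)
[ 8.45905670e-01  5.33332290e-01 -4.24183643e-04  2.92932068e-04] [[ 0.431  0.902 -0.   ]
 [ 0.902 -0.431 -0.001]
 [-0.001  0.    -1.   ]]
```

```bash
python3 - <<'E'
from h import *
d=np.load("top0.npy")
uu,vv=np.meshgrid(np.arange(265,342),np.arange(218,292)); uv=np.c_[uu.ravel(),vv.ravel()]
X=ondepth("top",uv,d[uv[:,1],uv[:,0]])
Y=X[(X[:,2]>.068)&(X[:,2]<.1)]
r=cv2.minAreaRect(Y[:,:2].astype(np.float32));print("bar",len(Y),r)
c=np.array(r[0]);  ax=np.linalg.svd(Y[:,:2]-Y[:,:2].mean(0))[2][0];ax*=np.sign(ax[0]); print("axis",ax,np.degrees(np.arctan2(ax[1],ax[0])),Y.mean(0))
s=(Y[:,:2]-c)@ax
for a in np.arange(-.055,.056,.01):
    k=abs(s-a)<.005; print(round(a,3),k.sum(),np.median(Y[k,2]).round(4) if k.any() else 0)
E
```

```text
bar 227 ((0.5372817516326904, 0.1628953218460083), (0.10334306210279465, 0.018333062529563904), 17.43412971496582)
axis [0.95427703 0.29892365] 17.392966507888946 [0.53651242 0.16237872 0.08371129]
-0.055 6 0.0848
-0.045 21 0.0885
-0.035 23 0.0863
-0.025 22 0.0869
-0.015 22 0.0854
-0.005 23 0.086
0.005 23 0.0879
0.015 21 0.0866
0.025 20 0.078
0.035 20 0.0779
0.045 22 0.0767
0.055 4 0.0769
```

```bash
cat >> h.py <<'E'
def tosteps(target,xang_deg=None):
    o=manip.get_obs();M=R.from_quat(o["ee_rot"]).as_matrix()
    d=M.T@(np.array(target)-o["position"])
    a=np.degrees(np.arctan2(M[1,0],M[0,0]))
    s=0 if xang_deg is None else -np.radians((xang_deg-a+180)%360-180)
    print("clock",round(float(o["clock"]),2),"pos",o["position"].round(4),"xang",a.round(2),"tilt",M[2].round(4),"F",o["ft_force"].round(2),"T",o["torque"].round(2),"w",round(float(o["grip_width"]),3))
    print("steps d(tool)",d.round(4),"spin",round(float(s),4))
E
python3 -c "
from h import *
tosteps([.525,-.18,.16],90)"
```

```text
clock 0.15 pos [0.2694 0.5637 0.2307] xang 64.46 tilt [-0.001  0.    -1.   ] F [-0.2   0.08 -0.28] T [-0.   -0.    0.01] w 1.0
steps d(tool) [-0.5607  0.5513  0.0713] spin -0.4457
```

Emit:
send_rows(steps=[[[-0.036, 0.036, 0], -0.06], [[-0.072, 0.071, 0], -0.12], [[-0.11, 0.108, 0], -0.18], [[-0.15, 0.147, 0], -0.24], [[-0.19, 0.187, 0], -0.3], [[-0.23, 0.226, 0], -0.36], [[-0.27, 0.265, 0], -0.42], [[-0.31, 0.305, 0], -0.45]])

```text
clock: 1.15
position: [0.4112, 0.1509, 0.2313]
ee_rot: [0.705, 0.709, 0.0, -0.0]
ft_force: [0.8, -0.0, 0.8]
grip_width: 1.004
```

```bash
python3 -c "
from h import *
tosteps([.525,-.18,.15],90)"
```

```text
clock 1.15 pos [0.4112 0.1509 0.2313] xang 90.33 tilt [ 4.e-04  2.e-04 -1.e+00] F [ 0.8  -0.05  0.76] T [ 0.05 -0.04 -0.01] w 1.004
steps d(tool) [-0.3316  0.1119  0.0812] spin 0.0058
```

Emit:
send_rows(steps=[[[-0.05, 0.017, 0.01], 0], [[-0.1, 0.034, 0.02], 0], [[-0.15, 0.051, 0.03], 0], [[-0.2, 0.068, 0.04], 0], [[-0.25, 0.085, 0.055], 0], [[-0.3, 0.102, 0.07], 0], [[-0.333, 0.113, 0.08], 0.005], [[-0.333, 0.113, 0.08], 0.005]])

```text
clock: 2.15
position: [0.5247, -0.1827, 0.1502]
ee_rot: [0.709, 0.705, -0.001, -0.0]
ft_force: [-0.2, 1.2, -0.0]
grip_width: 1.002
```

```bash
cat > snap.py <<'E'
import sys
from h import *
tag=sys.argv[1]
o=manip.get_obs(); p,d=manip.camera("wrist")
cv2.imwrite(f"pics/{tag}.png",p[:,:,::-1]); i,P=pose("wrist",o)
np.savez(f"{tag}.npz",p=p,d=d,P=P)
tosteps([.525,-.18,.15],90)
E
python3 snap.py w1
```

```text
clock 2.2 pos [ 0.5249 -0.1807  0.1506] xang 89.83 tilt [-4.0e-04 -1.6e-03 -1.0e+00] F [-0.03  0.6   0.13] T [ 0.05  0.03 -0.03] w 0.998
steps d(tool) [0.0007 0.0001 0.0006] spin -0.0029
```

View pics/w1.png

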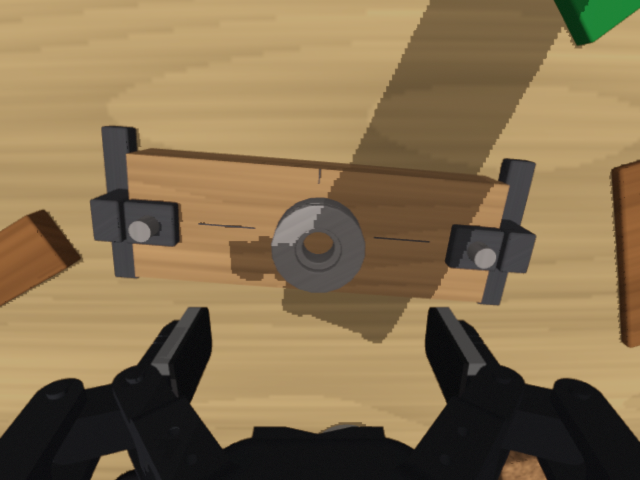

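The wrist picture shows the bush plate around (318,245), with the recess ring and a see-through bore. I'll enlarge it.

```bash
python3 - <<'E'
from h import *
z=np.load("w1.npz");p=z["p"];d=z["d"];P=z["P"]
c=p[190:300,260:380].astype(float); c=np.clip(255*(c/255)**.6,0,255).astype(np.uint8)
cv2.imwrite("pics/w1c.png",cv2.resize(c,None,fx=5,fy=5,interpolation=cv2.INTER_CUBIC)[:,:,::-1])
uu,vv=np.meshgrid(np.arange(265,375),np.arange(190,300)); uv=np.c_[uu.ravel(),vv.ravel()]
X=ondepth("wrist",uv,d[uv[:,1],uv[:,0]],P); 
for lo,hi in[(.060,.068),(.055,.0605)]:
    m=(X[:,2]>lo)&(X[:,2]<hi); Y=X[m]; print(lo,m.sum(),np.median(Y[:,2]),Y.mean(0),cv2.minEnclosingCircle(Y[:,:2].astype(np.float32)))
print(np.histogram(X[:,2],bins=np.arange(.0,.08,.004)))
im=np.clip((X[:,2].reshape(110,110)-.03)/.04,0,1)*255
cv2.imwrite("pics/w1d.png",cv2.resize(im.astype(np.uint8),None,fx=5,fy=5,interpolation=cv2.INTER_NEAREST))
E
```

```text
0.06 5104 0.06412192939313678 [ 0.5297834  -0.18248198  0.06405774] ((0.5314416289329529, -0.18243546783924103), 0.031107116490602493)
0.055 903 0.057977321525928605 [ 0.5296941  -0.18246112  0.05786029] ((0.5199578404426575, -0.18269622325897217), 0.02736126258969307)
(array([ 625,    0,    0,    0,    0,  147,  338,    0,    0, 1379, 2770,
        171,  163,  189,  841, 2190, 2914,    0,    0]), array([0.   , 0.004, 0.008, 0.012, 0.016, 0.02 , 0.024, 0.028, 0.032,
       0.036, 0.04 , 0.044, 0.048, 0.052, 0.056, 0.06 , 0.064, 0.068,
       0.072, 0.076]))
```

View pics/w1c.png

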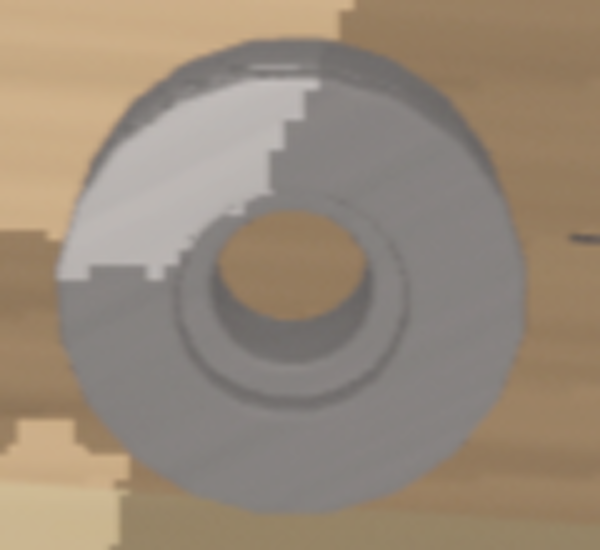

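View pics/w1d.png

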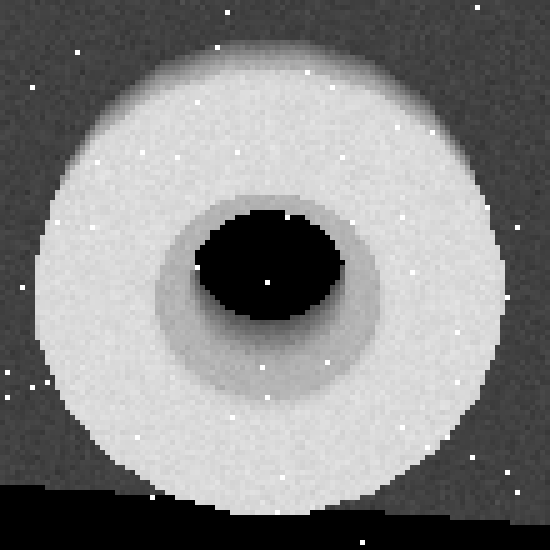

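The depth picture gives clean outlines of plate, recess and bore. I'll fit the inner hole contours on their planes.

```bash
cat > bore.py <<'E'
import sys
from h import *
def fit(Y):
    A=np.c_[2*Y[:,:2],np.ones(len(Y))]; s=np.linalg.lstsq(A,(Y[:,:2]**2).sum(1),rcond=None)[0]
    return s[:2],np.sqrt(s[2]+s[0]**2+s[1]**2)
def bore(tag,win):
    z=np.load(tag+".npz");d=cv2.medianBlur(z["d"],3);P=z["P"]
    u0,u1,v0,v1=win
    uu,vv=np.meshgrid(np.arange(u0,u1),np.arange(v0,v1)); uv=np.c_[uu.ravel(),vv.ravel()]
    X=ondepth("wrist",uv,d[uv[:,1],uv[:,0]],P); Z=X[:,2].reshape(uu.shape)
    top=np.median(Z[(Z>.06)&(Z<.068)]);print("top z",top)
    for name,th,hz in [("recess rim/outer",top-.003,top),("bore rim",top-.0075,top-.006)]:
        m=(Z>th).astype(np.uint8)
        cs,h=cv2.findContours(m,cv2.RETR_CCOMP,cv2.CHAIN_APPROX_NONE)
        for c,hh in zip(cs,h[0]):
            if len(c)<40: continue
            q=c.reshape(-1,2)+[u0,v0]; 
            # inner contours are traced on mask pixels -> half pixel inside mask
            Y=onz("wrist",q,hz,P)
            if name=="bore rim":
                Y=Y
            cc,r=fit(Y); res=np.abs(np.hypot(*(Y[:,:2]-cc).T)-r)
            k=res<.0012; cc,r=fit(Y[k])
            print(name,"inner" if hh[3]>=0 else "outer",len(c),k.sum(),cc.round(4),"r",round(r*1e3,2))
if __name__=="__main__": bore(sys.argv[1],[int(a) for a in sys.argv[2:6]])
E
python3 bore.py w1 262 380 185 300
python3 - <<'E'
# nominal centre from stile edges for check
from h import *
z=np.load("w1.npz");d=z["d"];P=z["P"]
uu,vv=np.meshgrid(np.arange(90,540),np.arange(120,310)); uv=np.c_[uu.ravel(),vv.ravel()]
X=ondepth("wrist",uv,d[uv[:,1],uv[:,0]],P); m=(X[:,2]>.036)&(X[:,2]<.044)
print(np.median(X[m,2]),cv2.minAreaRect(X[m][:,:2].astype(np.float32)))
E
```

```text
top z 0.06415640140177845
recess rim/outer outer 258 258 [ 0.5308 -0.1825] r 30.35
recess rim/outer inner 126 126 [ 0.5306 -0.1825] r 14.87
bore rim outer 260 260 [ 0.5327 -0.1825] r 31.36
bore rim inner 91 91 [ 0.5311 -0.1825] r 10.92
0.04023930660514158 ((0.5268439650535583, -0.18520766496658325), (0.2998195290565491, 0.09136062860488892), 85.06403350830078)
```

Emit:
send_rows(steps=[[[0.048, 0.002, -0.01], -0.04], [[0.096, 0.003, -0.02], -0.08], [[0.144, 0.005, -0.025], -0.12], [[0.192, 0.006, -0.025], -0.16], [[0.24, 0.008, -0.025], -0.2], [[0.288, 0.01, -0.02], -0.25], [[0.333, 0.012, -0.02], -0.3], [[0.343, 0.012, -0.02], -0.307]])

```text
clock: 3.2
position: [0.5363, 0.1681, 0.1714]
ee_rot: [0.588, 0.809, 0.0, -0.001]
ft_force: [0.4, 0.3, -0.6]
grip_width: 1.001
```

Emit:
send_rows(steps=[[[0, 0, 0], 0], [[0, 0, 0], 0], [[0, 0, 0], 0], [[0, 0, 0], 0], [[0, 0, 0], 0], [[0, 0, 0], 0], [[0, 0, 0], 0], [[0, 0, 0], 0]])

```text
clock: 4.2
position: [0.5377, 0.1633, 0.1713]
ee_rot: [0.591, 0.807, 0.0, -0.0]
ft_force: [0.6, 0.1, -0.5]
grip_width: 1.002
```

```bash
python3 snap.py w2
```

```text
clock 4.25 pos [0.5377 0.1632 0.1713] xang 107.55 tilt [ 1.e-04  0.e+00 -1.e+00] F [ 0.12 -0.35  0.23] T [-0.05  0.02  0.02] w 1.001
steps d(tool) [-0.3235 -0.1156  0.0213] spin 0.3062
```

View pics/w2.png

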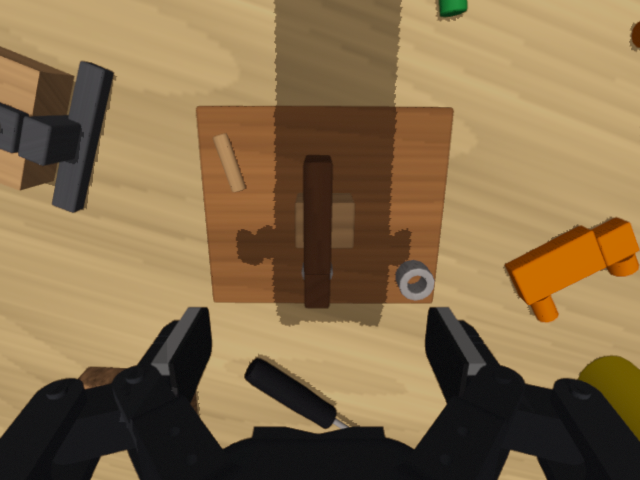

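The wrist view shows the bar along the image column at 317, rows 155–307, with its step near row 270. The bush ring is at (415,280) and the dowel at (229,163).

```bash
cat > bar.py <<'E'
import sys
from h import *
z=np.load(sys.argv[1]+".npz");d=cv2.medianBlur(z["d"],3);P=z["P"]
T=P@np.linalg.inv(np.array(manip.camera_info("wrist")["T_tool_cam"]))
uu,vv=np.meshgrid(np.arange(200,460),np.arange(110,320)); uv=np.c_[uu.ravel(),vv.ravel()]
X=ondepth("wrist",uv,d[uv[:,1],uv[:,0]],P)
def tl(Y): return (Y-T[:3,3])@T[:3,:3]
m=(X[:,2]>.074)&(X[:,2]<.1); Y=X[m]; t=tl(Y)
print("bar",m.sum(),cv2.minAreaRect(t[:,:2].astype(np.float32)),"world",cv2.minAreaRect(Y[:,:2].astype(np.float32)))
for a in np.arange(-.055,.056,.01):
    k=abs(t[:,1]-a)<.005; 
    if k.any(): print(round(a,3),k.sum(),"z",np.median(Y[k,2]).round(4),"x lo/hi/mid",np.percentile(t[k,0],[3,97]).round(4),np.median(t[k,0]).round(4))
hi=Y[:,2]>.083; print("high y",t[hi,1].min(),t[hi,1].max(),"low y",t[~hi,1].min(),t[~hi,1].max())
m=(X[:,2]>.044)&(X[:,2]<.052);s=tl(X[m]);print("saddle tool",cv2.minAreaRect(s[:,:2].astype(np.float32)),np.median(X[m,2]))
m=(X[:,2]>.009)&(X[:,2]<.016);s=tl(X[m]);print("board tool",cv2.minAreaRect(s[:,:2].astype(np.float32)),np.median(X[m,2]))
E
python3 bar.py w2
```

```text
bar 4143 ((-0.0003384724259376526, 0.001305900514125824), (0.017919447273015976, 0.10417360067367554), 0.06500565260648727) world ((0.539012610912323, 0.1633564829826355), (0.10417354106903076, 0.017919477075338364), 17.48463249206543)
-0.055 101 z 0.0831 x lo/hi/mid [-0.0074  0.0071] -0.0001
-0.045 510 z 0.0881 x lo/hi/mid [-0.0086  0.0083] -0.0001
-0.035 464 z 0.0882 x lo/hi/mid [-0.0086  0.0084] -0.0001
-0.025 463 z 0.0882 x lo/hi/mid [-0.0087  0.0085] -0.0001
-0.015 434 z 0.0881 x lo/hi/mid [-0.0088  0.008 ] -0.0001
-0.005 419 z 0.0882 x lo/hi/mid [-0.009   0.0081] -0.0007
0.005 406 z 0.0882 x lo/hi/mid [-0.0091  0.0082] -0.0004
0.015 388 z 0.0881 x lo/hi/mid [-0.0092  0.0077] -0.0008
0.025 219 z 0.0797 x lo/hi/mid [-0.009   0.0078] -0.0008
0.035 335 z 0.0791 x lo/hi/mid [-0.0091  0.0082] -0.0008
0.045 320 z 0.0792 x lo/hi/mid [-0.0092  0.0075] -0.0008
0.055 84 z 0.0791 x lo/hi/mid [-0.0089  0.0069] -0.0001
high y -0.050699745989772144 0.023073950126299255 low y -0.05078520418827238 0.05338976530457582
saddle tool ((0.004665747284889221, -0.0029243677854537964), (0.0947948694229126, 0.04389061778783798), 88.50454711914062) 0.04812995940326703
board tool ((0.004593692719936371, 0.0028770044445991516), (0.2002856433391571, 0.16731397807598114), 0.2519109547138214) 0.012229931372918945
```

Emit:
send_rows(steps=[[[0, 0.0013, 0.02], 0.001], [[0, 0.0013, 0.04], 0.001], [[0, 0.0013, 0.06], 0.001], [[0, 0.0013, 0.08], 0.001], [[0, 0.0013, 0.098], 0.001], [[0, 0.0013, 0.11], 0.001], [[0, 0.0013, 0.118], 0.001], [[0, 0.0013, 0.118], 0.001]])

```text
clock: 5.25
position: [0.5388, 0.1635, 0.053]
ee_rot: [0.591, 0.806, -0.0, -0.0]
ft_force: [-0.1, 0.1, 0.5]
grip_width: 0.998
```

Emit:
send_rows(steps=[[[0, 0, 0], 0], [[0, 0, 0], 0], [[0, 0, 0], 0], [[0, 0, 0], 0], [[0, 0, 0], 0], [[0, 0, 0], 0], [[0, 0, 0], 0], [[0, 0, 0], 0]], hand=0, force=90)

```text
clock: 6.25
position: [0.5392, 0.1638, 0.0537]
ee_rot: [0.591, 0.806, 0.0, 0.0]
ft_force: [-1.4, 0.2, 6.3]
grip_width: 0.194
```

```bash
python3 snap.py w3; python3 bar.py w3
```

```text
clock 6.3 pos [0.5392 0.1637 0.0537] xang 107.49 tilt [ 3.e-04  6.e-04 -1.e+00] F [-0.66 -0.35  5.33] T [0.03 0.2  0.  ] w 0.197
steps d(tool) [-0.3236 -0.1167 -0.0965] spin 0.3052
bar 6996 ((-0.0005107354372739792, -0.030562182888388634), (0.043250925838947296, 0.030185183510184288), 89.03327178955078) world ((0.510149359703064, 0.15407802164554596), (0.04324951767921448, 0.03018495813012123), 18.45391845703125)
-0.055 920 z 0.0853 x lo/hi/mid [-0.0079  0.008 ] 0.0002
-0.045 1851 z 0.0882 x lo/hi/mid [-0.0083  0.0084] -0.0001
-0.035 1676 z 0.0882 x lo/hi/mid [-0.0082  0.0084] 0.0002
-0.025 1559 z 0.0882 x lo/hi/mid [-0.0083  0.0085] 0.0002
-0.015 785 z 0.0881 x lo/hi/mid [-0.0087  0.0088] -0.0001
-0.005 205 z 0.077 x lo/hi/mid [-0.0147  0.0146] -0.0101
high y -0.05209257879479164 -0.013938946755529445 low y -0.052120288930870486 -0.008685152821497557
saddle tool ((0.008670711889863014, -0.02364727482199669), (0.04744747281074524, 0.05461098253726959), 11.844995498657227) 0.04810490514751978
board tool ((0.006623983383178711, -0.024608951061964035), (0.14548726379871368, 0.11191616952419281), 0.10861800611019135) 0.012253453805870049
```

View pics/w3.png

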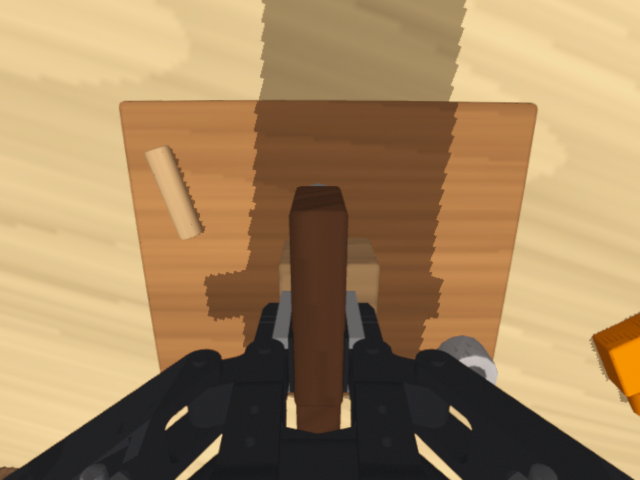

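Gripped: width 16.7 mm on the scale, bar centred between the pads. The bar's near end is at tool y = -52.1 mm, so its centre is at TCP y ≈ 0. Lifting straight up.

Emit:
send_rows(steps=[[[0, 0, -0.003], 0], [[0, 0, -0.012], 0], [[0, 0, -0.025], 0], [[0, 0, -0.04], 0], [[0, 0, -0.055], 0], [[0, 0, -0.07], 0], [[0, 0, -0.085], 0], [[0, 0, -0.09], 0]])

```text
clock: 7.3
position: [0.5394, 0.1638, 0.1446]
ee_rot: [0.591, 0.806, 0.001, 0.0]
ft_force: [0.2, -0.4, -2.4]
grip_width: 0.196
```

```bash
python3 snap.py w4; python3 bar.py w4|head -8; python3 -c "
from h import *
tosteps([.5687,-.1825,.140],90)"
```

```text
clock 7.35 pos [0.5394 0.1638 0.1446] xang 107.49 tilt [ 3.0e-04  1.5e-03 -1.0e+00] F [ 0.5   0.55 -1.36] T [ 0.01 -0.06 -0.04] w 0.196
steps d(tool) [-0.3236 -0.117  -0.0057] spin 0.3052
bar 0 ((0.0, 0.0), (0.0, 0.0), 0.0) world ((0.0, 0.0), (0.0, 0.0), 0.0)
clock 7.35 pos [0.5394 0.1638 0.1446] xang 107.49 tilt [ 3.0e-04  1.5e-03 -1.0e+00] F [ 0.5   0.55 -1.36] T [ 0.01 -0.06 -0.04] w 0.196
steps d(tool) [-0.3391 -0.0761  0.0044] spin 0.3052Traceback (most recent call last):
  File "bar.py", line 13, in <module>
    hi=Y[:,2]>.083; print("high y",t[hi,1].min(),t[hi,1].max(),"low y",t[~hi,1].min(),t[~hi,1].max())
                                   ~~~~~~~~~~~^^
    return umr_minimum(a, axis, None, out, keepdims, initial, where)
ValueError: zero-size array to reduction operation minimum which has no identity
```

View pics/w4.png

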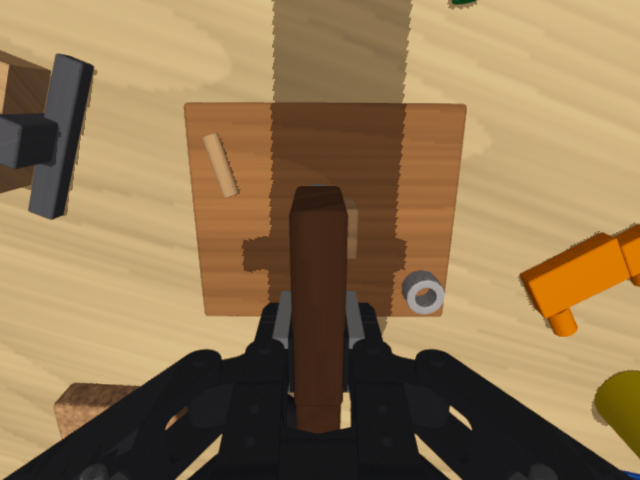

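The gauge is lifted clear and sits in the jaws as before. Moving over the jig.

Emit:
send_rows(steps=[[[-0.043, -0.01, 0], 0.04], [[-0.09, -0.02, 0], 0.08], [[-0.137, -0.031, 0], 0.12], [[-0.184, -0.041, 0], 0.16], [[-0.231, -0.052, 0], 0.2], [[-0.278, -0.062, 0.002], 0.25], [[-0.32, -0.072, 0.004], 0.29], [[-0.3391, -0.0761, 0.0044], 0.3052]])

```text
clock: 8.35
position: [0.5674, -0.1856, 0.1383]
ee_rot: [0.708, 0.706, -0.001, -0.0]
ft_force: [0.1, 0.4, -2.0]
grip_width: 0.2
```

Emit:
send_rows(steps=[[[0, 0, 0.008], 0], [[0, 0, 0.016], 0], [[0, 0, 0.024], 0], [[0, 0, 0.03], 0], [[0, 0, 0.034], 0], [[0, 0, 0.036], 0], [[0, 0, 0.036], 0], [[0, 0, 0.036], 0]])

```text
clock: 9.35
position: [0.5684, -0.1828, 0.1031]
ee_rot: [0.707, 0.707, 0.0, 0.0]
ft_force: [0.5, -0.6, -1.8]
grip_width: 0.2
```

```bash
python3 snap.py w5;python3 -c "
from h import *
tosteps([.5687,-.1825,.104],90)
z=np.load('w5.npz')['p'];c=z[130:300,230:410]
cv2.imwrite('pics/w5c.png',cv2.resize(c,None,fx=4,fy=3.5,interpolation=cv2.INTER_CUBIC)[:,:,::-1])"
```

```text
clock 9.4 pos [ 0.5684 -0.1828  0.1031] xang 90.0 tilt [ 0.e+00  4.e-04 -1.e+00] F [ 0.2   0.54 -1.69] T [-0.03  0.03  0.03] w 0.2
steps d(tool) [ 0.0028 -0.0433 -0.0469] spin -0.0001
clock 9.4 pos [ 0.5684 -0.1828  0.1031] xang 90.0 tilt [ 0.e+00  4.e-04 -1.e+00] F [ 0.2   0.54 -1.69] T [-0.03  0.03  0.03] w 0.2
steps d(tool) [ 0.0003  0.0003 -0.0009] spin -0.0001
```

View pics/w5c.png

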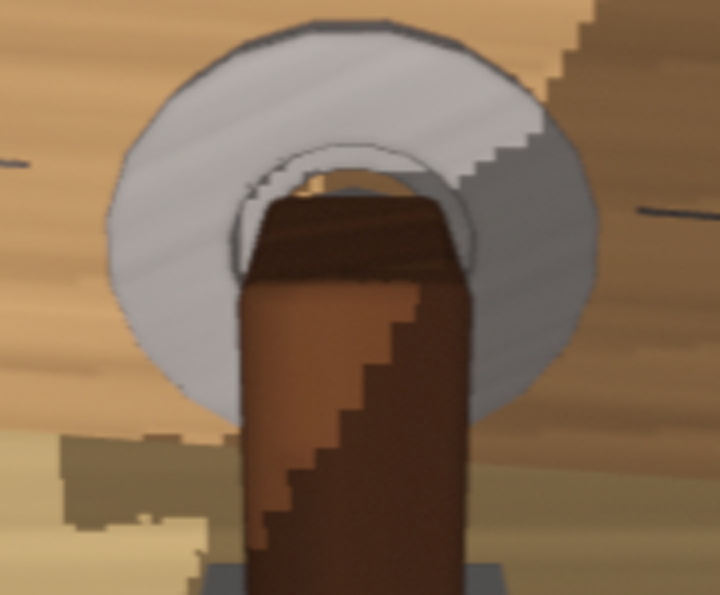

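Emit:
send_rows(steps=[[[0.0003, 0.0003, 0.004], 0], [[0.0003, 0.0003, 0.008], 0], [[0.0003, 0.0003, 0.011], 0], [[0.0003, 0.0003, 0.0125], 0], [[0.0003, 0.0003, 0.0132], 0], [[0.0003, 0.0003, 0.0138], 0], [[0.0003, 0.0003, 0.0144], 0], [[0.0003, 0.0003, 0.0144], 0]])

```text
clock: 10.4
position: [0.5686, -0.1824, 0.0885]
ee_rot: [0.707, 0.707, 0.0, 0.0]
ft_force: [0.5, -0.2, -2.6]
grip_width: 0.197
```

```bash
python3 -c "
from h import *
tosteps([.5687,-.1825,.0885],90)"
```

```text
clock 10.4 pos [ 0.5686 -0.1824  0.0885] xang 90.0 tilt [ 0.e+00  2.e-04 -1.e+00] F [ 0.46 -0.24 -2.57] T [-0.05 -0.03  0.07] w 0.197
steps d(tool) [-0.0001  0.0001  0.    ] spin 0.0
```

No contact at 1.2 mm below the recess floor, so the plug is entering the bore. Continuing gently.

Emit:
send_rows(steps=[[[0, 0, 0.0008], 0], [[0, 0, 0.0015], 0], [[0, 0, 0.0023], 0], [[0, 0, 0.003], 0], [[0, 0, 0.0038], 0], [[0, 0, 0.0045], 0], [[0, 0, 0.005], 0], [[0, 0, 0.005], 0]])

```text
clock: 11.4
position: [0.5686, -0.1824, 0.0834]
ee_rot: [0.707, 0.707, 0.0, 0.0]
ft_force: [1.3, -1.1, -2.7]
grip_width: 0.195
```

```bash
python3 -c "
from h import *
tosteps([.5687,-.1825,.0697],90)"
```

```text
clock 11.4 pos [ 0.5686 -0.1824  0.0834] xang 90.0 tilt [ 0.e+00  1.e-04 -1.e+00] F [ 1.3  -1.09 -2.69] T [-0.15 -0.27  0.05] w 0.195
steps d(tool) [-0.0001  0.0001  0.0137] spin 0.0
```

Emit:
send_rows(steps=[[[0, 0, 0.002], 0], [[0, 0, 0.004], 0], [[0, 0, 0.006], 0], [[0, 0, 0.008], 0], [[0, 0, 0.0095], 0], [[0, 0, 0.011], 0], [[0, 0, 0.012], 0], [[0, 0, 0.0125], 0]])

```text
clock: 12.4
position: [0.5685, -0.1824, 0.0709]
ee_rot: [0.707, 0.707, 0.0, -0.0]
ft_force: [0.9, -0.7, -1.8]
grip_width: 0.196
```

```bash
python3 -c "
from h import *
tosteps([.5687,-.1825,.0697],90)"
```

```text
clock 12.4 pos [ 0.5685 -0.1824  0.0709] xang 90.0 tilt [ 0.  0. -1.] F [ 0.86 -0.75 -1.79] T [-0.25 -0.36  0.06] w 0.196
steps d(tool) [-0.0001  0.0002  0.0012] spin 0.0
```

Emit:
send_rows(steps=[[[0, 0, 0.0004], 0], [[0, 0, 0.0008], 0], [[0, 0, 0.0012], 0], [[0, 0, 0.0015], 0], [[0, 0, 0.0018], 0], [[0, 0, 0.002], 0], [[0, 0, 0.002], 0], [[0, 0, 0.002], 0]])

```text
clock: 13.4
position: [0.5688, -0.1824, 0.0695]
ee_rot: [0.707, 0.707, 0.0, 0.0]
ft_force: [-0.4, 0.2, 5.2]
grip_width: 0.196
```

```bash
python3 snap.py w6; python3 -c "
from h import *
tosteps([.5687,-.1825,.0697],90)
p,d=manip.camera('side');i,P=pose('side');u,v=proj('side',[[.5307,-.1825,.08]])[0].astype(int);print(u,v)
cv2.imwrite('pics/s6.png',cv2.resize(p[v-50:v+50,u-60:u+60],None,fx=6,fy=6,interpolation=cv2.INTER_CUBIC)[:,:,::-1])"
```

```text
clock 13.45 pos [ 0.5688 -0.1824  0.0695] xang 90.0 tilt [ 2.e-04  7.e-04 -1.e+00] F [-0.5   0.47  4.87] T [-0.02  0.09  0.  ] w 0.199
steps d(tool) [ 0.0024 -0.0438 -0.0805] spin 0.0
clock 13.45 pos [ 0.5688 -0.1824  0.0695] xang 90.0 tilt [ 2.e-04  7.e-04 -1.e+00] F [-0.5   0.47  4.87] T [-0.02  0.09  0.  ] w 0.199
steps d(tool) [-0.0001 -0.0001 -0.0002] spin 0.0
347 181
```

View pics/s6.png

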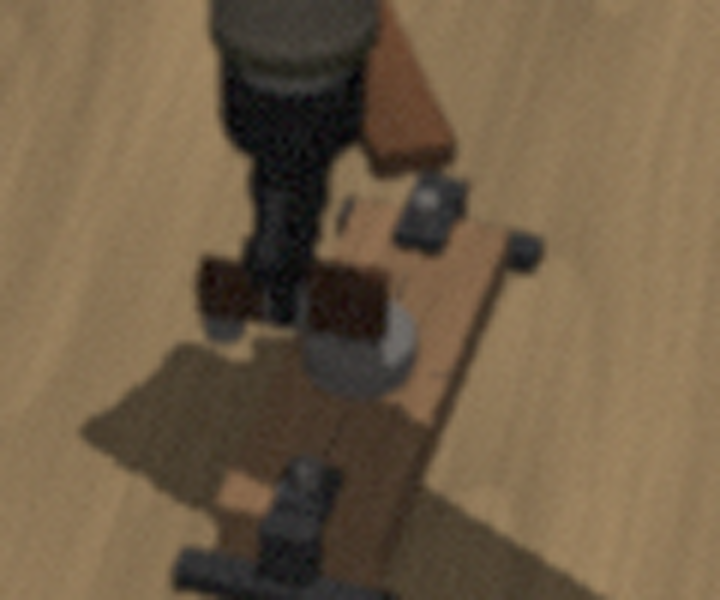

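View pics/w6.png

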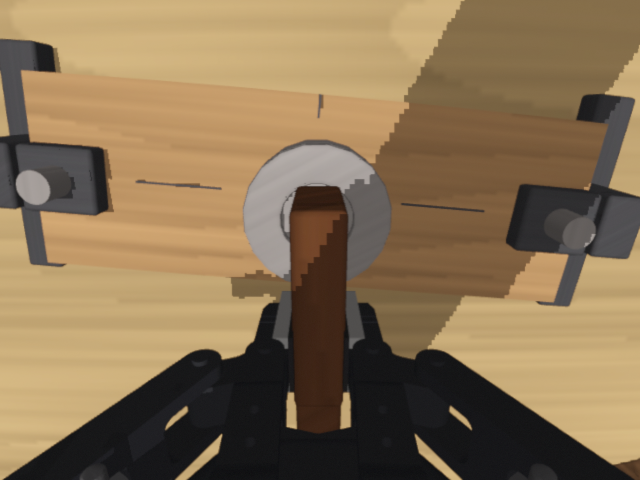

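The go plug is home: contact at TCP z 69.5 mm against the predicted 69.7 mm, with about 6.7 N. I'll press slightly more, then withdraw.

Emit:
send_rows(steps=[[[0, 0, 0.0004], 0], [[0, 0, 0.0004], 0], [[0, 0, 0.0004], 0], [[0, 0, 0], 0], [[0, 0, -0.004], 0], [[0, 0, -0.009], 0], [[0, 0, -0.015], 0], [[0, 0, -0.021], 0]])

```text
clock: 14.5
position: [0.5683, -0.1823, 0.0903]
ee_rot: [0.707, 0.707, -0.0, -0.0]
ft_force: [-0.9, 1.0, -1.5]
grip_width: 0.196
```

Emit:
send_rows(steps=[[[0, 0, -0.008], 0], [[0, 0, -0.016], 0], [[0, -0.005, -0.018], 0], [[0, -0.015, -0.018], 0], [[0, -0.03, -0.018], 0], [[0, -0.05, -0.018], 0], [[0, -0.07, -0.018], 0], [[0, -0.076, -0.018], 0]])

```text
clock: 15.5
position: [0.491, -0.1824, 0.1077]
ee_rot: [0.707, 0.707, 0.0, -0.001]
ft_force: [-0.5, -0.5, -2.1]
grip_width: 0.196
```

```bash
python3 snap.py w7; python3 -c "
from h import *
tosteps([.4927,-.1825,.0807],90)
z=np.load('w7.npz');p=z['p'];P=z['P']
u,v=proj('wrist',[[.5307,-.1824,.064]],P)[0].astype(int);print(u,v)
"
```

```text
clock 15.55 pos [ 0.4912 -0.1824  0.1079] xang 89.96 tilt [ 8.e-04 -4.e-04 -1.e+00] F [ 0.17 -0.77 -3.04] T [-0.03  0.02 -0.02] w 0.197
steps d(tool) [ 0.0025  0.0338 -0.0422] spin -0.0007
clock 15.55 pos [ 0.4912 -0.1824  0.1079] xang 89.96 tilt [ 8.e-04 -4.e-04 -1.e+00] F [ 0.17 -0.77 -3.04] T [-0.03  0.02 -0.02] w 0.197
steps d(tool) [-0.0001  0.0015  0.0272] spin -0.0007
317 330
```

View pics/w7.png

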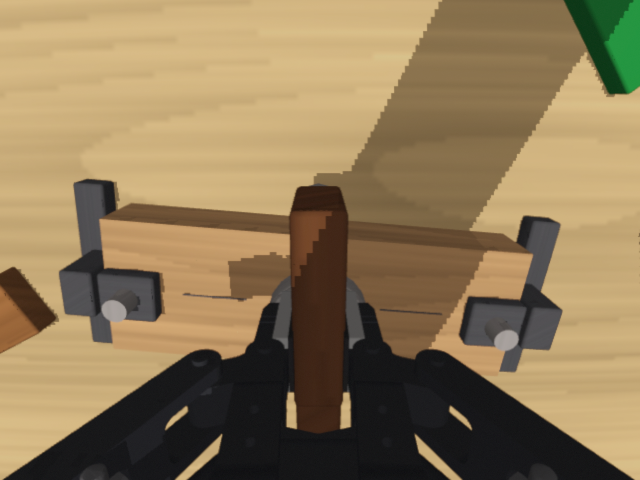

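Moving over the recess with the no-go plug (no-go tip offset +38 mm) and descending to just above the floor.

Emit:
send_rows(steps=[[[0, 0.0015, 0.006], 0], [[0, 0.0015, 0.012], 0], [[0, 0.0015, 0.016], 0], [[0, 0.0015, 0.019], 0], [[0, 0.0015, 0.0215], 0], [[0, 0.0015, 0.024], 0], [[0, 0.0015, 0.0265], 0], [[0, 0.0015, 0.0275], 0]])

```text
clock: 16.55
position: [0.494, -0.1824, 0.0803]
ee_rot: [0.707, 0.707, -0.0, -0.0]
ft_force: [0.7, -0.8, -1.7]
grip_width: 0.198
```

```bash
python3 -c "
from h import *
tosteps([.4927,-.1824,.0797],90)"
```

```text
clock 16.55 pos [ 0.494  -0.1824  0.0803] xang 90.0 tilt [ 1.e-04 -1.e-04 -1.e+00] F [ 0.68 -0.78 -1.71] T [ 0.   -0.04 -0.01] w 0.198
steps d(tool) [-0.     -0.0013  0.0006] spin 0.0
```

Emit:
send_rows(steps=[[[0, -0.0007, 0], 0], [[0, -0.0013, 0], 0], [[0, -0.0013, 0], 0], [[0, -0.0013, 0.0003], 0], [[0, -0.0013, 0.0006], 0], [[0, -0.0013, 0.0009], 0], [[0, -0.0013, 0.0011], 0], [[0, -0.0013, 0.0011], 0]])

```text
clock: 17.55
position: [0.4928, -0.1824, 0.0796]
ee_rot: [0.707, 0.707, 0.0, 0.0]
ft_force: [-1.1, 0.4, 2.6]
grip_width: 0.197
```

```bash
python3 -c "
from h import *
tosteps([.4927,-.1824,.0797],90)"
```

```text
clock 17.55 pos [ 0.4928 -0.1824  0.0796] xang 90.0 tilt [ 2.e-04  3.e-04 -1.e+00] F [-1.15  0.4   2.58] T [0.2  0.32 0.02] w 0.197
steps d(tool) [-0.     -0.0001 -0.0001] spin -0.0
```

Contact is at 79.6 mm as predicted, with about 4.4 N net. I'll press a little more to reach about 7.5 N and hold.

Emit:
send_rows(steps=[[[0, 0, 0.0002], 0], [[0, 0, 0.0003], 0], [[0, 0, 0.0003], 0], [[0, 0, 0.0003], 0], [[0, 0, 0.0003], 0], [[0, 0, 0.0003], 0], [[0, 0, 0.0003], 0], [[0, 0, 0.0003], 0]])

```text
clock: 18.55
position: [0.4928, -0.1825, 0.0795]
ee_rot: [0.707, 0.707, 0.0, 0.0]
ft_force: [-3.8, 1.2, 6.7]
grip_width: 0.201
```

```bash
python3 -c "
from h import *
tosteps([.4927,-.1824,.0797],90)"; python3 snap.py w8;python3 -c "
from h import *
tosteps([.4927,-.1824,.0797],90)"
```

```text
clock 18.55 pos [ 0.4928 -0.1825  0.0795] xang 89.99 tilt [ 3.e-04  3.e-04 -1.e+00] F [-3.76  1.19  6.67] T [0.28 0.55 0.06] w 0.201
steps d(tool) [ 0.0001 -0.0001 -0.0002] spin -0.0001
clock 18.6 pos [ 0.4928 -0.1824  0.0795] xang 90.0 tilt [ 3.e-04  3.e-04 -1.e+00] F [-3.68  0.97  5.17] T [0.31 0.58 0.05] w 0.199
steps d(tool) [ 0.0025  0.0322 -0.0705] spin -0.0001
clock 18.6 pos [ 0.4928 -0.1824  0.0795] xang 90.0 tilt [ 3.e-04  3.e-04 -1.e+00] F [-3.68  0.97  5.17] T [0.31 0.58 0.05] w 0.199
steps d(tool) [ 0.     -0.0001 -0.0002] spin -0.0001
```

View pics/w8.png

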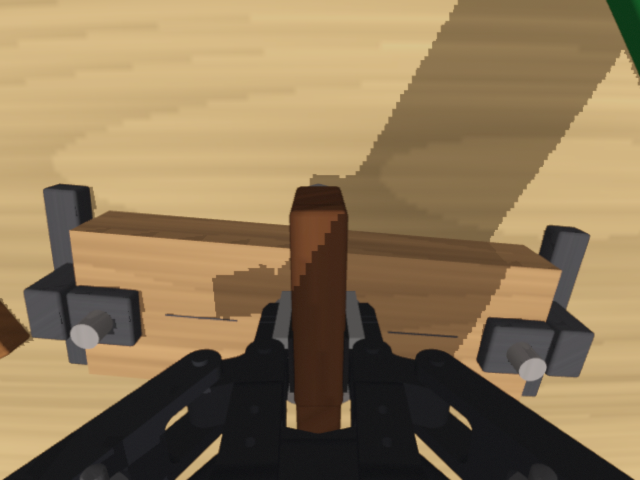

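About 7–8 N net, but roughly 3.7 N sideways has built up. I'll ease that off and hold another full second.

Emit:
send_rows(steps=[[[0, -0.0002, 0], 0], [[0, -0.0003, 0], 0], [[0, -0.0003, 0], 0], [[0, -0.0003, 0], 0], [[0, -0.0003, 0], 0], [[0, -0.0003, 0], 0], [[0, -0.0003, 0], 0], [[0, -0.0003, 0], 0]])

```text
clock: 19.6
position: [0.4928, -0.1824, 0.0795]
ee_rot: [0.707, 0.707, 0.0, 0.0]
ft_force: [-1.9, 0.9, 5.7]
grip_width: 0.192
```

```bash
python3 -c "
from h import *
tosteps([.4927,-.1824,.0797],90)"
```

```text
clock 19.6 pos [ 0.4928 -0.1824  0.0795] xang 90.0 tilt [ 1.e-04  8.e-04 -1.e+00] F [-1.9   0.91  5.71] T [0.22 0.3  0.03] w 0.192
steps d(tool) [ 0.     -0.0001 -0.0002] spin 0.0
```

Emit:
send_rows(steps=[[[0, -0.0001, 0], 0], [[0, -0.0002, 0], 0], [[0, -0.0002, 0], 0], [[0, -0.0002, 0], 0], [[0, -0.0002, 0], 0], [[0, -0.0002, 0], 0], [[0, -0.0002, 0], 0], [[0, -0.0002, 0], 0]])

```text
clock: 20.6
position: [0.4927, -0.1824, 0.0794]
ee_rot: [0.707, 0.707, 0.0, 0.0]
ft_force: [-1.3, -0.3, 5.4]
grip_width: 0.197
```

Emit:
send_rows(steps=[[[0, 0, -0.002], 0], [[0, 0, -0.006], 0], [[0, 0, -0.012], 0], [[0, 0, -0.02], 0], [[0, 0, -0.03], 0], [[0, 0, -0.042], 0], [[0, 0, -0.056], 0], [[0, 0, -0.065], 0]])

```text
clock: 21.6
position: [0.4926, -0.1825, 0.1453]
ee_rot: [0.707, 0.707, 0.0, 0.0]
ft_force: [-0.1, 0.4, -2.3]
grip_width: 0.201
```

```bash
python3 -c "
from h import *
tosteps([.5392,.1637,.1446],107.49)"
```

```text
clock 21.6 pos [ 0.4926 -0.1825  0.1453] xang 90.0 tilt [ 0.      0.0011 -1.    ] F [-0.12  0.37 -2.34] T [-0.   -0.01 -0.05] w 0.201
steps d(tool) [0.3462 0.0466 0.0008] spin -0.3053
```

The no-go plug stayed at 79.4–79.6 mm under about 7 N. Going back over the rest.

Emit:
send_rows(steps=[[[0.044, 0.006, 0], -0.04], [[0.09, 0.012, 0], -0.08], [[0.137, 0.018, 0], -0.12], [[0.184, 0.025, 0], -0.16], [[0.231, 0.031, 0], -0.2], [[0.278, 0.037, 0], -0.25], [[0.325, 0.044, 0], -0.29], [[0.3462, 0.0466, 0.001], -0.3053]])

```text
clock: 22.6
position: [0.5386, 0.1671, 0.1433]
ee_rot: [0.59, 0.808, 0.0, -0.0]
ft_force: [0.2, -0.2, -2.2]
grip_width: 0.194
```

Emit:
send_rows(steps=[[[0, 0, 0], 0], [[0, 0, 0], 0], [[0, 0, 0], 0], [[0, 0, 0], 0], [[0, 0, 0], 0], [[0, 0, 0], 0], [[0, 0, 0], 0], [[0, 0, 0], 0]])

```text
clock: 23.6
position: [0.5388, 0.1638, 0.1431]
ee_rot: [0.591, 0.806, 0.0, -0.0]
ft_force: [-1.7, -0.1, -3.2]
grip_width: 0.197
```

```bash
python3 snap.py w9; python3 -c "
from h import *
tosteps([.5392,.1637,.055],107.49)"
```

```text
clock 23.65 pos [0.5388 0.1638 0.1431] xang 107.49 tilt [ 1.e-04  0.e+00 -1.e+00] F [ 0.34  0.03 -1.57] T [-0.02 -0.04 -0.04] w 0.199
steps d(tool) [-0.3237 -0.1165 -0.0069] spin 0.3053
clock 23.65 pos [0.5388 0.1638 0.1431] xang 107.49 tilt [ 1.e-04  0.e+00 -1.e+00] F [ 0.34  0.03 -1.57] T [-0.02 -0.04 -0.04] w 0.199
steps d(tool) [-0.0002  0.0003  0.0881] spin 0.0001
```

View pics/w9.png

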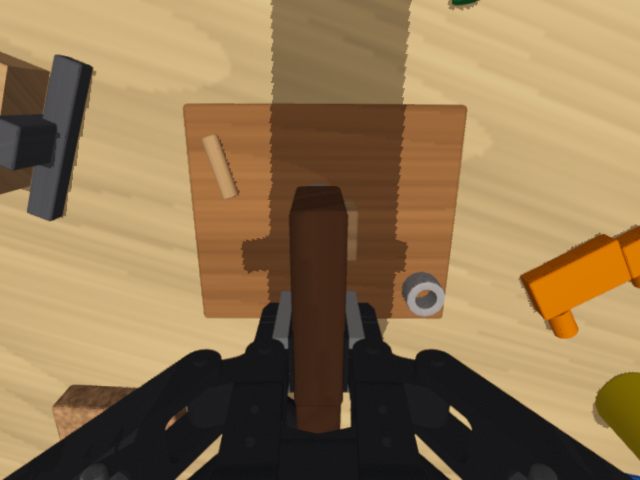

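The view matches the lift-off picture. Lowering.

Emit:
send_rows(steps=[[[-0.0001, 0.0003, 0.016], 0], [[-0.0001, 0.0003, 0.032], 0], [[-0.0001, 0.0003, 0.048], 0], [[-0.0001, 0.0003, 0.062], 0], [[-0.0001, 0.0003, 0.073], 0], [[-0.0001, 0.0003, 0.081], 0], [[-0.0001, 0.0003, 0.086], 0], [[-0.0001, 0.0003, 0.0885], 0]])

```text
clock: 24.65
position: [0.5392, 0.1638, 0.0545]
ee_rot: [0.591, 0.806, 0.0, 0.0]
ft_force: [-0.4, -0.3, -1.8]
grip_width: 0.201
```

Emit:
send_rows(steps=[[[0, 0, 0.0002], 0], [[0, 0, 0.0004], 0], [[0, 0, 0.0007], 0], [[0, 0, 0.0009], 0], [[0, 0, 0.001], 0], [[0, 0, 0.001], 0], [[0, 0, 0.001], 0], [[0, 0, 0.001], 0]])

```text
clock: 25.65
position: [0.5392, 0.1638, 0.0537]
ee_rot: [0.591, 0.806, 0.0, -0.0]
ft_force: [-0.8, -0.1, 0.0]
grip_width: 0.197
```

```bash
python3 -c "
from h import *
tosteps([.5392,.1637,.0537],107.49)"
```

```text
clock 25.65 pos [0.5392 0.1638 0.0537] xang 107.49 tilt [ 1.e-04  1.e-04 -1.e+00] F [-0.79 -0.13  0.03] T [-0.02  0.18 -0.02] w 0.197
steps d(tool) [-0.0001 -0.      0.    ] spin 0.0
```

The bar is down on the saddle at the same height as at the start. Releasing, then retreating upward.

Emit:
send_rows(steps=[[[0, 0, 0], 0], [[0, 0, 0], 0], [[0, 0, 0], 0], [[0, 0, 0], 0], [[0, 0, 0], 0], [[0, 0, 0], 0], [[0, 0, 0], 0], [[0, 0, 0], 0]], hand=1)

```text
clock: 26.65
position: [0.5391, 0.1638, 0.0536]
ee_rot: [0.591, 0.806, 0.0, -0.0]
ft_force: [-0.1, -0.2, -0.9]
grip_width: 1.0
```

Emit:
send_rows(steps=[[[0, 0, -0.005], 0], [[0, 0, -0.015], 0], [[0, 0, -0.03], 0], [[0, 0, -0.05], 0], [[0, 0, -0.07], 0], [[0, 0, -0.09], 0], [[0, 0, -0.11], 0], [[0, 0, -0.118], 0]])

```text
clock: 27.65
position: [0.5398, 0.1639, 0.1737]
ee_rot: [0.591, 0.806, 0.001, 0.001]
ft_force: [1.1, -0.5, -0.8]
grip_width: 0.996
```

```bash
python3 snap.py w10; python3 bar.py w10; python3 -c "
from h import *
p,d=manip.camera('top');cv2.imwrite('pics/t10.png',p[100:350,90:620][:,:,::-1])"
```

```text
clock 27.7 pos [0.5399 0.164  0.1739] xang 107.49 tilt [ 6.0e-04  2.9e-03 -1.0e+00] F [ 0.72 -0.04  0.72] T [ 0.    0.01 -0.08] w 0.997
steps d(tool) [-0.3237 -0.1177  0.0234] spin 0.3052
bar 4152 ((0.00024178344756364822, -0.0012268908321857452), (0.10368847101926804, 0.017997078597545624), 89.9437484741211) world ((0.5388176441192627, 0.16393564641475677), (0.10370051115751266, 0.01799771748483181), 17.538976669311523)
-0.055 225 z 0.0875 x lo/hi/mid [-0.0079  0.0083] 0.0005
-0.045 481 z 0.0883 x lo/hi/mid [-0.0086  0.009 ] -0.0001
-0.035 479 z 0.0882 x lo/hi/mid [-0.0082  0.0085] -0.0001
-0.025 444 z 0.0881 x lo/hi/mid [-0.0082  0.0086] 0.0002
-0.015 429 z 0.0882 x lo/hi/mid [-0.0083  0.0087] -0.0001
-0.005 411 z 0.0881 x lo/hi/mid [-0.0084  0.0088] 0.0005
0.005 415 z 0.0881 x lo/hi/mid [-0.0085  0.0089] 0.0005
0.015 374 z 0.0881 x lo/hi/mid [-0.0085  0.009 ] -0.0001
0.025 223 z 0.0792 x lo/hi/mid [-0.0084  0.0088] -0.0001
0.035 335 z 0.0792 x lo/hi/mid [-0.0085  0.0089] -0.0001
0.045 316 z 0.079 x lo/hi/mid [-0.0086  0.009 ] 0.0006
0.055 20 z 0.0787 x lo/hi/mid [-0.0068  0.0073] -0.0005
high y -0.053037255717070034 0.020316893915512235 low y -0.053075235124769374 0.05062471593514077
saddle tool ((0.004585957154631615, 0.011489547789096832), (0.04400869458913803, 0.06210591644048691), 0.6096318364143372) 0.048198812270918934
board tool ((0.0043715983629226685, 0.0015707314014434814), (0.20012065768241882, 0.16404111683368683), 0.07114645838737488) 0.012224386950085264
```

View pics/w10.png

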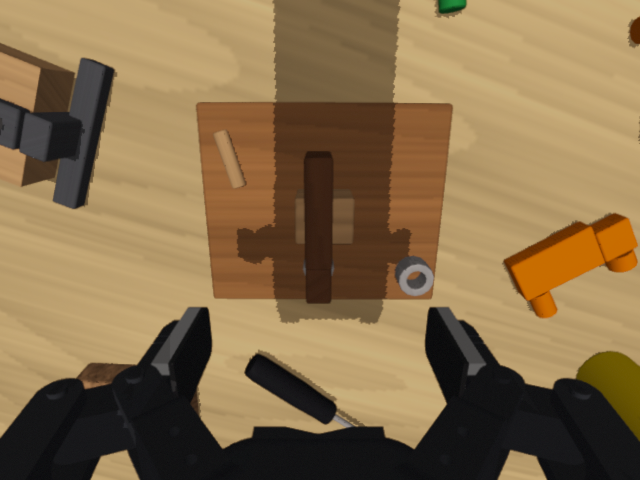

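View pics/t10.png

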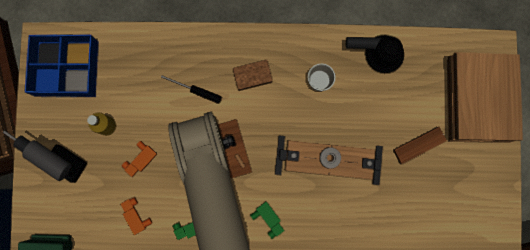

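The gauge is back over the saddle at (538.8, 163.9) mm, 17.5°, against (539.0, 163.4) mm, 17.5° before. The bar tops are at 88 and 79 mm, so it is seated and upright. The ring at (415,276), the dowel and the other things are where they were, and the hand is clear.

```bash
python3 -c "
from workcell import manip
print(manip.hand_in(), manip.get_obs()['clock'])"
```

```text
the job is handed in; nothing more can be done
the job is handed in; nothing more can be done
```

The bush check is done and the job was handed in at about 28 s.

- **Go plug:** it went fully home. The bar came down on the plate at the predicted height (69.5 mm measured, 69.7 mm expected) with about 7 N. I pressed a little more before withdrawing, and did not read the force during that extra press.
- **No-go plug:** it sat on the recess floor of the same bore and was pressed with about 7 N net for over 2 s. It stayed within 0.2 mm of the expected depth. There was a brief sideways force of about 3.8 N early in that press, which I eased to about 1.3 N by the end.
- **Gauge on its rest:** it is back over the saddle within about 0.5 mm and 0.1° of where it started, seated and upright, with the gripper open and clear.
- **Other things on the bench:** none looked disturbed in the last pictures. The arm hid part of the final top view, so those behind it were seen only in the wrist view or not at all. No check failed.

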